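# Dip a welding torch neck and show its nozzle to the inspection camera

### The job

Lift the welding torch neck with the orange block out of the rack, dip its nozzle at least 20 mm below the rim of the green anti-spatter pot without jabbing or shifting the pot, then present it to the inspection camera: nozzle mouth 80 mm straight out in front of the lens, on the camera's line of sight, with the nozzle pointing straight at the lens. Finish while still holding it there, still, in the gripper. Leave the other two torch necks hanging in the rack, do not touch the camera, and leave the other things on the bench alone.

Things in the scene. Friction and masses are not known exactly. Their poses are not given: they have to be found in the camera images.
- torch_orange: Torch neck to use, 137 mm long, 0.22 kg, upright in any one rack hole. Origin: centre of the nozzle mouth (10 mm above the bench in the rack); z runs from mouth to block. Copper nozzle dia 18 to 38 mm; barrel dia 15 to 85 mm; collar dia 34, 85-93 mm, rests on the rack; orange block 28 x 28 mm, 93-137 mm, to grip, faces square to its x and y, turned up to 0.12 rad from the rack's axes.
- torch_orange_mouth (a point): The centre of the orange torch neck's nozzle mouth (same point as its origin).
- torch_blue: Another torch neck of the same shape and size with a blue block and copper nozzle, hanging in the rack; leave it.
- torch_grey: Another torch neck of the same shape and size with a grey block and white nozzle, hanging in the rack; leave it.
- rack: Fixed rack: plate 90 (x) by 230 (y) mm, top 95 mm above the bench, on two end walls. Origin under its centre on the bench. 24 mm holes along its y at -75, 0, +75 mm, a torch neck in each: grip across the row (fingers closing along rack x), lift straight up 95 mm to clear it, 145 mm to pass over the others. On the left or right of the bench, turned up to 0.3 rad; the pot is on the other side.
- pot: Round green open pot, outer diameter 64 mm, 60 mm high, wall 3 mm, inner floor 6 mm above the bench (54 mm deep), 0.5 kg, standing loose on the bench. Origin at the centre of its underside, z up.
- pot_mouth (a point): Centre of the pot's mouth, at rim height, 60 mm above the bench.
- camera_head: Inspection camera: white 50 mm square head, black lens barrel dia 38 mm, fixed on a low stand at the far side of the bench. Origin: centre of the lens glass, 115 mm above the bench. z is the line of sight out of the lens: up and back towards the robot, 0.61 rad (35 degrees) from vertical; stand turned up to 0.3 rad either way.
- view_point (a point): The point in the air on the camera's line of sight, 80 mm out from the lens, where the centre of the nozzle mouth must be held (about 181 mm above the bench). Torch z must then run along camera_head z.
- hammer: Hammer with blue handle lying at the far left of the bench; bystander.
- steel_strip: Flat steel strip 200 x 28 x 5 mm lying at the far right; bystander.
- pipe_stub: Flanged pipe stub, 100 mm flange, 104 mm high, standing at the right; bystander.
- wrench: Wrench lying at the left; bystander.
There are look-alikes about, which are no part of the job. Of the things that look like the rack, the larger one is meant. There is more than one size of the torch_blue; the job needs the smaller.

How it is judged:
On the way, in this order (a step that is already met when the one before it is completed fails the run):
1. the orange torch neck is lifted clear of the rack in the gripper (height (world z) of torch_orange_mouth above 0.097 m and contact force between the fingers and torch_orange above 1 N and contact force between torch_orange and rack below 0.2 N), for 0.1 s.
2. its nozzle is dipped into the pot, the mouth at least 20 mm below the rim, while held (z of torch_orange_mouth in the frame of pot below 0.04 m and horizontal distance between torch_orange_mouth and pot_mouth below 0.028 m and contact force between the fingers and torch_orange above 1 N), for 0.1 s.
At the end, for the whole second after the job is handed in: Orange torch neck held still in the air by the gripper alone: nozzle mouth within 14 mm of the point 80 mm in front of the lens, axis within 0.16 rad of the line of sight, nozzle towards the lens; pot upright; pot and other two torch necks within 20 mm of their starts (distance between torch_orange_mouth and view_point below 0.014 m and angle between the z axis of torch_orange and the z axis of camera_head, either way round below 0.16 rad and angle between torch_orange's own z axis and vertical below 1.2 rad and contact force between the fingers and torch_orange above 1 N and linear speed of torch_orange below 0.03 m/s and angular speed of torch_orange below 0.2 rad/s and contact force between torch_orange and rack below 0.2 N and contact force between torch_orange and pot below 0.2 N and contact force between torch_orange and camera_head below 0.2 N and contact force between torch_orange and torch_blue below 0.2 N and contact force between torch_orange and torch_grey below 0.2 N and distance of each of torch_blue, torch_grey, pot from where it was at the start of the episode below 0.02 m and angle between pot's own z axis and vertical below 0.1 rad); the arm keeps its last pose, push and grip.
It fails at once if the pot is shifted more than 20 mm or tipped (distance of pot from where it was at the start of the episode above 0.02 m or angle between pot's own z axis and vertical above 0.25 rad).
It fails at once if the pot is jabbed with more than 12 N (contact force between any of torch_orange, the arm, the fingers and pot above 12 N).
It fails at once if the camera is touched (contact force between any of torch_orange, the arm, the fingers and camera_head above 0.3 N).
It fails at once if another torch neck is pulled out or knocked more than 20 mm (distance of any of torch_blue, torch_grey from where it was at the start of the episode above 0.02 m).
It fails at once if a bystander is shifted more than 20 mm (distance of any of hammer, steel_strip, pipe_stub, wrench from where it was at the start of the episode above 0.02 m).
It also fails if it takes over 61 s, if anything falls off the work surface, if the arm or the gripper's body presses on something with over 40 N, if the wrist force passes 120 N, or if a joint passes its speed limit or range.

### The arm

A 6-joint arm with a two-finger parallel gripper is mounted at the origin on the work surface. World frame = base frame: x ahead of the robot, y to its left, z up, the work surface at z = 0. Lengths are in m, angles in rad, forces in N, time in s.
With the tool pointing down it reaches from about 0.25 to 0.775 m from the base axis. Payload 4 kg.
Tool frame: the origin (TCP) lies on the centre line of the jaws, within the pads' length; the fingertips stand 17 mm ahead of it and the grasp point (between the pads) lies 2 mm behind it; z points along the fingers, y is the line along which they close (so a half turn about z gives the same grasp; the last joint's range is limited). The gripper opens to 94 mm and grips with 3 to 60 N. Pads are 16 mm wide; open, the fingers measure 119 mm over their backs; the gripper's body (75 mm by 177 mm) begins 78 mm behind the grasp point.
Start: joints at [-1.225, 0.087, 1.371, -0, 1.684, -0.103], TCP at [0.239, -0.496, 0.223] pointing down, gripper open.
Joint ranges: [-3.1, 3.1], [-0.76, 2.03], [0.27, 2.55], [-1.08, 4.22], [0.17, 2.65], [-2.57, 2.57]. Speed limits (rad/s): [2.79, 2.79, 3.14, 3.14, 3.14, 3.14].

### API

Orientations are given as [roll, pitch, yaw] about the fixed x, y, z axes, in that order (R = Rz(yaw) Ry(pitch) Rx(roll)).
In Python, from bench import robot gives the robot as it stands.
- The arm moves only by the tool servo_tool, never from a script. Its argument "plan" is a list of rows, each a list of 7 numbers: the shift along the tool's x, y, z normalised to -1 to 1, where 1 is 0.1 m, then the turn, a rotation vector about the tool's x, y, z normalised to -1 to 1, where 1 is pi/2 rad, then the finger opening in mm, from 0 to 94. In form: [[x, y, z, ax, ay, az, gripper], ...]. A call has 1 to 12 rows; each row is the pose to reach, as a shift and turn from the pose commanded when the call began, along the tool's axes at that moment; what a row does not reach only later rows make up. A row lasts 1/12 s, in which the tool goes at most 41.7 mm and 7.16 degrees, less where a joint would pass 70% of its speed; a pose out of reach is approached as far as the arm can. A call with a number of a shift or a turn outside -1 to 1 is refused whole. A call with a gripper value outside its range is refused whole. The fingers move at their own pace and stop on an object; the grip force is fixed at half the most. Time passes only in rows, so rows that repeat a pose let the fingers close. It gives the time, the measured TCP pose, the force, the opening and the grip force at its end, in the units of the state.
- robot.get_obs(): the state, without advancing time (a new reading comes with each control period).
- robot.snapshot(name): name is "scene" or "side" or "wrist"; returns the picture (420x560x3 uint8, red, green, blue); there is no depth.
- robot.camera_params(name): a dict with "camera_matrix" (3x3 intrinsics, pixels), "rvec" (rotation vector, rad) and "tvec" (3), from world to camera coordinates, as OpenCV has them; the wrist camera has in their place "tool_from_camera" (4x4, takes a point from camera to tool coordinates, whose origin is the TCP and whose axes are the flange's). Camera axes: x right, y down, z forward; pixel columns grow to the right and rows downward; lengths in m; the calibration is good to about 2 mm. A picture is of the moment at which its call begins: read the wrist's pose just before it. camera_params takes no time and is no camera call.
- robot.close_job(): hands the job in; it is judged then, once.
Trained networks look in the newest picture that a camera, given by its name, has taken for a name from the list of things; names that differ only in an ending like _2 or _b are one class to them, and where a whole thing is asked for, a point or a joint stands for the part that bears it (a point fixed in the world has none). Each returns a list of dicts, best first, with "conf" (0 to 1); they miss things now and then, are a little off and sometimes report something else, mostly with a low value. They report only what shows in the picture. A call takes as long as a camera call. They do not tell look-alikes from the thing itself.
- robot.find_in(thing, camera): "extent" ([centre column, centre row, width, height] in pixels, round what is visible of it).
The state is a dict: "time": time; "joint_positions": joint angles; "qvel": joint speeds; "joint_torque": joint torques, N m; "tool_pos": TCP position; "ee_rot": TCP orientation; "wrist_force": force on the tool from outside, world axes, zero at the start; "wrist_torque": the same for the moment, N m; "width": finger opening in m; "finger_force": force on a finger pad.
Only numpy, scipy, OpenCV 4.12 (cv2) and the standard library are available. Lean on these libraries where they do the work, as an engineer would, in place of code of your own. Each camera call takes 0.05 s, during which the arm holds its last target. There are 200 camera calls.

## Working session

There is one attempt and no reset: what is moved stays moved. The work goes in short steps, Python scripts to look and compute and a tool call to move; the robot and the scene stay as the last step left them, time stands still between calls to the robot, and variables do not carry over. Pictures are saved under pics/ and viewed, at most 10 in all, crops included, and the job is handed in when it is done.

Besides the shell and the picture viewer there is one more tool, called after ">>>" as name([rows], argument=value, ...), one row to a line, values as JSON. servo_tool: Moves the arm, as the interface text tells. Scaled input: -1 to 1 covers 0.1 m each way for a shift and pi/2 rad each way for a turn. Its arguments: {"type":"object","properties":{"plan":{"type":"array","items":{"type":"array","items":{"type":"number"}}}},"required":["plan"]}

```bash
ls; mkdir -p pics
python3 - <<'E'
from bench import robot
import cv2
for n in("scene","side"):
    cv2.imwrite(f"pics/{n}0.png",robot.snapshot(n)[:,:,::-1])
    p=robot.camera_params(n);print(n,p)
    for t in("torch_orange","torch_blue","torch_grey","rack","pot","camera_head"):
        print(t,[(round(d['conf'],2),[round(v) for v in d['extent']]) for d in robot.find_in(t,n)])
print(robot.camera_params("wrist"));print(robot.get_obs())
E
```

```text
pics
scene {'camera_matrix': array([[537.15957935,   0.        , 278.23955837],
       [  0.        , 537.15957935, 210.00352324],
       [  0.        ,   0.        ,   1.        ]]), 'rvec': array([ 2.1992958 ,  0.82381595, -0.32996089]), 'tvec': array([-0.41930746, -0.16139866,  2.00922672])}
torch_orange [(0.42, [317, 165, 6, 16])]
torch_blue [(0.75, [339, 135, 14, 38]), (0.73, [328, 154, 12, 15])]
torch_grey [(0.65, [305, 172, 14, 19]), (0.21, [202, 267, 25, 28])]
rack [(0.73, [268, 163, 43, 50]), (0.69, [202, 266, 22, 28]), (0.56, [317, 179, 54, 62])]
pot [(0.74, [317, 163, 10, 15])]
camera_head [(0.72, [312, 253, 28, 31])]
side {'camera_matrix': array([[517.60064296,   0.        , 276.5641097 ],
       [  0.        , 517.60064296, 214.18536107],
       [  0.        ,   0.        ,   1.        ]]), 'rvec': array([ 0.54590275, -2.61310811,  1.31549762]), 'tvec': array([0.48168066, 0.25503984, 1.56781269])}
torch_orange [(0.8, [252, 281, 11, 18]), (0.32, [231, 213, 24, 21])]
torch_blue [(0.69, [234, 337, 21, 58]), (0.5, [244, 299, 14, 19]), (0.28, [253, 194, 22, 23])]
torch_grey [
[... 689 characters left out ...]
e+00]])}
{'time': 0.7, 'joint_positions': array([-1.22511073e+00,  8.71569629e-02,  1.37070100e+00, -1.75695041e-05,
        1.68361373e+00, -1.03109989e-01]), 'qvel': array([-0.0005734 ,  0.00013603, -0.00137619,  0.00127779, -0.00024607,
        0.00083863]), 'joint_torque': array([-1.61040139e-04, -3.39902437e+01, -3.02524173e+01,  7.16140307e-02,
        2.33356463e-02,  1.81874253e-05]), 'tool_pos': array([ 0.23862285, -0.49554852,  0.22252892]), 'ee_rot': array([3.14147412e+00, 2.98158610e-05, 4.48793601e-01]), 'wrist_force': array([ 0.50696963,  0.22377758, -0.33729283]), 'wrist_torque': array([ 0.02896258, -0.01708301,  0.01473738]), 'finger_force': 0.0, 'width': 0.09413885003627079}
```

Run:
```python
import cv2,numpy as np
a=cv2.imread("pics/scene0.png")[90:330,140:440];b=cv2.imread("pics/side0.png")[130:410,150:430]
cv2.imwrite("pics/a.png",cv2.resize(a,None,fx=2.5,fy=2.5,interpolation=3));cv2.imwrite("pics/b.png",cv2.resize(b,None,fx=2.1,fy=2.1,interpolation=3))
```

```text
(no output)
```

View pics/a.png

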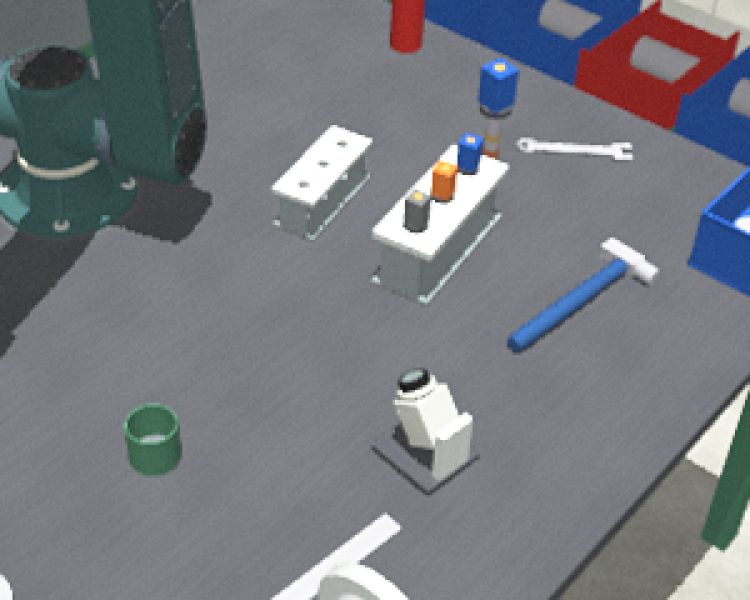

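View pics/b.png

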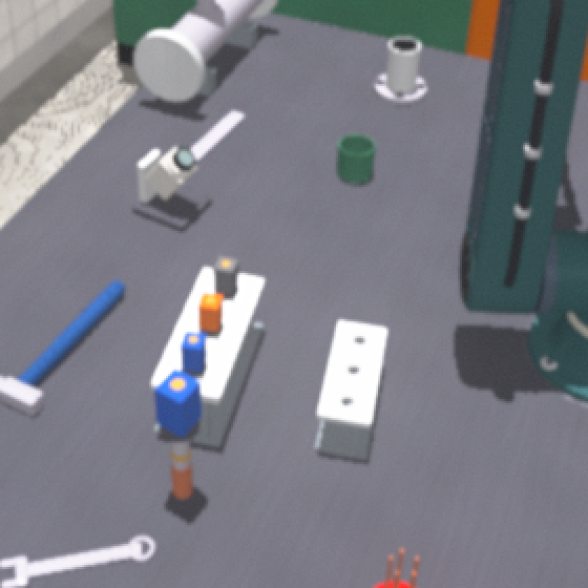

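The scene picture shows the orange block in the middle hole of the larger rack (full-picture pixel 317,163). It also shows a small empty rack (268,163), the small blue torch in the rack (328,152), the big blue torch standing loose behind it (339,125), the pot (201,266) and the camera lens (305,242). In the side picture orange is at (250,279), the pot at (320,206) and the lens at (237,205).

Possible mix-ups: the only orange block is at scene (317,163) and side (250,279). The big torch nozzle at (336,145) is copper, the camera head at side (231,213) is a low-confidence false hit, and the small rack is empty. I choose the block in the larger rack.

```bash
cat > h.py <<'E'
import numpy as np,cv2
from scipy.optimize import least_squares
from scipy.spatial.transform import Rotation as R
from bench import robot
def P(n):
    p=robot.camera_params(n);K=p["camera_matrix"]
    return lambda X:cv2.projectPoints(np.atleast_2d(X).astype(float),p["rvec"],p["tvec"],K,None)[0][:,0]
def PW(obs):
    p=robot.camera_params("wrist");T=np.eye(4);T[:3,:3]=R.from_euler("xyz",obs["ee_rot"]).as_matrix();T[:3,3]=obs["tool_pos"]
    W=np.linalg.inv(T@p["tool_from_camera"]);K=p["camera_matrix"]
    return lambda X:cv2.projectPoints(np.atleast_2d(X).astype(float),cv2.Rodrigues(W[:3,:3])[0],W[:3,3],K,None)[0][:,0]
def tri(obs,x0=(.5,0,.1)):   # obs: list of (projector,pixel)
    r=least_squares(lambda X:np.concatenate([f(X)[0]-u for f,u in obs]),x0)
    return r.x,np.abs(r.fun).max()
def move(goal,rpy):  # normalised shift/turn from measured pose
    o=robot.get_obs();A=R.from_euler("xyz",o["ee_rot"])
    return np.r_[A.inv().apply(np.array(goal)-o["tool_pos"])/.1,(A.inv()*R.from_euler("xyz",rpy)).as_rotvec()/(np.pi/2)].round(3)
E
python3 - <<'E'
from h import *
S,D=P("scene"),P("side")
s=lambda x,y:np.array([140+x/2.5,90+y/2.5]);d=lambda x,y:np.array([150+x/2.1,130+y/2.1])
for n,a,b in [("orange",(444,181),(211,313)),("blue",(470,154),(193,354)),("grey",(417,212),(227,278)),("bigblue",(498,86),(178,403)),("potrim",(152,419),(356,148)),("lens",(414,379),(184,159)),
  ("c1",(374,236),(207,268)),("c2",(427,254),(155,383)) ]:
    x,e=tri([(S,s(*a)),(D,d(*b))]);print(n,x.round(4),e.round(1))
C=np.array([[a,b,.095] for a in(-.045,.045) for b in(-.115,.115)])
pk=[(s(375,235),d(266,276)),(s(455,147),d(216,395)),(s(428,253),d(207,267)),(s(509,168),d(155,383))]
def f(v):
    c,k=np.cos(v[2]),np.sin(v[2]);X=C.copy();X[:,0]=c*C[:,0]-k*C[:,1]+v[0];X[:,1]=k*C[:,0]+c*C[:,1]+v[1]
    return np.r_[(S(X)-[p[0] for p in pk]).ravel(),(D(X)-[p[1] for p in pk]).ravel()]
r=least_squares(f,[.5,.3,0]);print("rack",r.x,r.fun.round(1))
E
```

```text
orange [0.4923 0.2696 0.1236] 0.9
blue [0.4814 0.3448 0.1221] 0.8
grey [0.5037 0.1952 0.1204] 1.0
bigblue [0.4441 0.4572 0.1631] 0.7
potrim [ 0.4679 -0.26    0.0587] 0.1
lens [ 0.6893 -0.0422  0.1122] 0.8
c1 [0.5193 0.1503 0.1039] 11.2
c2 [ 0.5321  0.2848 -0.0086] 14.7
rack [0.49348772 0.26647165 0.14693447] [-2.4 -1.5 -1.5 -0.4 -0.4  1.1 -1.  -0.4 -0.9  0.8  0.7  0.6 -1.7 -0.3
 -2.6 -0.6]
```

>>> servo_tool([
  [0.3,-0.3,-0.3,0,0,-0.08,94],
  [0.6,-0.6,-0.6,0,0,-0.16,94],
  [1,-1,-0.8,0,0,-0.24,94],
  [1,-1,-0.8,0,0,-0.32,94],
  [1,-1,-0.8,0,0,-0.4,94],
  [1,-1,-0.8,0,0,-0.48,94],
  [1,-1,-0.8,0,0,-0.56,94],
  [1,-1,-0.8,0,0,-0.64,94],
  [1,-1,-0.8,0,0,-0.72,94],
  [1,-1,-0.8,0,0,-0.8,94],
  [1,-1,-0.8,0,0,-0.81,94],
  [1,-1,-0.8,0,0,-0.81,94],
])

```text
time: 1.7
tool_pos: [0.2853, -0.362, 0.3026]
ee_rot: [3.141, 0.0, 1.719]
wrist_force: [0.2, 0.7, 0.5]
width: 0.0941
finger_force: 0.0
```

>>> servo_tool([
  [0.35,0.35,0,0,0,0,94],
  [0.7,0.7,0,0,0,0,94],
  [1,1,0,0,0,0,94],
  [1,1,0,0,0,0,94],
])

```text
time: 2.03
tool_pos: [0.371, -0.245, 0.3028]
ee_rot: [3.14, -0.001, 1.722]
wrist_force: [0.6, -0.2, 0.1]
width: 0.0939
finger_force: 0.0
```

Run:
```python
from h import *
o=robot.get_obs();cv2.imwrite("pics/w1.png",robot.snapshot("wrist")[:,:,::-1]);np.save("w1.npy",o)
f=PW(o);print(f([[.468,-.26,.06],[.689,-.042,.112]]),robot.find_in("pot","wrist")[:2])
```

```text
[[343.44289509 206.59498761]
 [591.52225535  58.53893193]] [{'extent': [343.9, 208.2, 46.2, 53.3], 'conf': 0.56}]
```

>>> servo_tool([
  [0.35,0.3,0,0,0,0,94],
  [0.7,0.6,0,0,0,0,94],
  [1,0.9,0,0,0,0,94],
  [1,0.9,0,0,0,0,94],
])

```text
time: 2.47
tool_pos: [0.445, -0.133, 0.3023]
ee_rot: [3.14, -0.002, 1.723]
wrist_force: [-1.2, 0.2, -0.3]
width: 0.0944
finger_force: 0.0
```

>>> servo_tool([
  [0.35,0.3,0,0,0,0,94],
  [0.7,0.6,0,0,0,0,94],
  [1,0.9,0,0,0,0,94],
  [1,0.9,0,0,0,0,94],
])

```text
time: 2.8
tool_pos: [0.5191, -0.0208, 0.3016]
ee_rot: [-3.141, -0.002, 1.723]
wrist_force: [-1.3, -0.7, -0.6]
width: 0.0939
finger_force: 0.0
```

Run:
```python
from h import *
o=robot.get_obs();cv2.imwrite("pics/w2.png",robot.snapshot("wrist")[:,:,::-1]);np.save("w2.npy",o)
f=PW(o);print(o["tool_pos"],f([[.689,-.042,.112]]))
a,b=cv2.imread("pics/w1.png"),cv2.imread("pics/w2.png")
cv2.imwrite("pics/w12.png",np.vstack([a,b])) if 0 else cv2.imwrite("pics/w12.png",cv2.resize(np.hstack([a[60:360,200:560],b[60:360,200:560]]),None,fx=1.1,fy=1.1))
```

```text
[ 0.51913919 -0.02083489  0.30156324] [[407.50772495 230.51759996]]
```

View pics/w12.png

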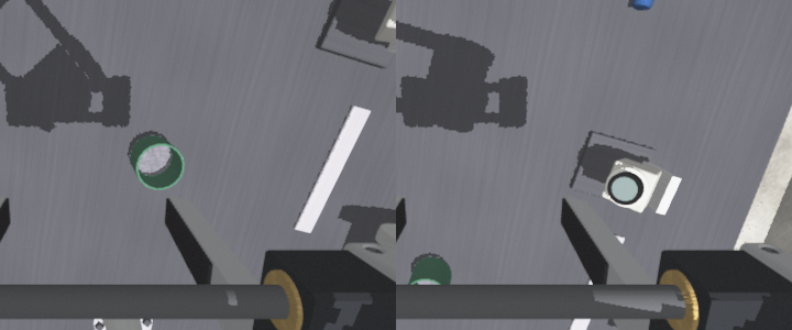

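The left half (w1) shows the pot rim near (345,211). The right half (w2) shows the lens glass near (410,231), with base-plate corners near (378,180), (436,195) and (360,233).

Run:
```python
from h import *
S,D=P("scene"),P("side");o1=np.load("w1.npy",allow_pickle=True).item();o2=np.load("w2.npy",allow_pickle=True).item()
W1,W2=PW(o1),PW(o2)
a=cv2.imread("pics/w1.png");b=cv2.imread("pics/w2.png")
hsv=cv2.cvtColor(a,cv2.COLOR_BGR2HSV);m=cv2.inRange(hsv,(60,70,105),(90,255,255));m[:,:300]=0;m[:,400:]=0
c=np.argwhere(m)[:,::-1].astype(np.float32);h=cv2.convexHull(c);e=cv2.fitEllipse(h);print("rim",e,len(c))
x,er=tri([(W1,np.array(e[0])),(S,np.array([200.8,257.6])),(D,np.array([319.5,200.5]))]);print("pot tri",x,er)
x,er=tri([(W1,np.array(e[0]))],(.468,-.26,.06)) 
def plane(f,u,z): return least_squares(lambda v:(f([v[0],v[1],z])[0]-u),[.5,-.1]).x
print("pot z=.06",plane(W1,np.array(e[0]),.06))
# lens
roi=b[200:265,375:445];g=cv2.cvtColor(roi,cv2.COLOR_BGR2GRAY)
k=(g<60).astype(np.uint8);n,l,st,ce=cv2.connectedComponentsWithStats(k);print(st,ce)
i=1+np.argmax(st[1:,4]);h=cv2.convexHull(np.argwhere(l==i)[:,::-1].astype(np.float32));e=cv2.fitEllipse(h);u=np.array(e[0])+[375,200];print("lens",u,e)
print(plane(W2,u,.115)); x,er=tri([(W2,u),(S,np.array([305.6,241.6])),(D,np.array([237.6,205.7]))]);print(x,er)
for q in[(378,180),(436,195),(360,233)]:print(plane(W2,np.array(q),.004))
cv2.imwrite("pics/c2.png",cv2.resize(b[160:300,340:480],None,fx=4,fy=4,interpolation=3))
```

```text
rim ((344.8948669433594, 210.79380798339844), (41.472900390625, 44.208038330078125), 62.05936050415039) 260
pot tri [ 0.47065067 -0.26452686  0.06113752] 1.367011556070139
pot z=.06 [ 0.47138236 -0.26583304]
[[   0    0   70   65 4321]
 [  18   17   32   29  229]] [[34.47072437 32.13538533]
 [35.05240175 29.44541485]]
lens [408.2288475  230.66919518] ((33.22884750366211, 30.6691951751709), (28.528615951538086, 31.202661514282227), 90.87299346923828)
[ 0.68841715 -0.04121907]
[ 0.68964639 -0.04200803  0.11243032] 0.8708966304959063
[0.67521712 0.00321711]
[ 0.77360135 -0.0063449 ]
[ 0.6670733  -0.08857676]
```

View pics/c2.png

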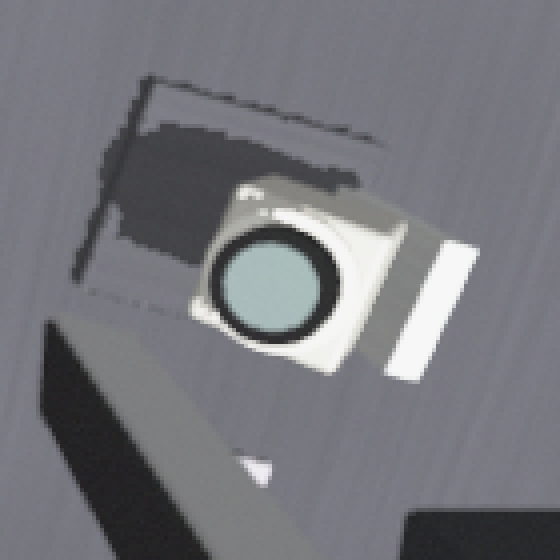

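>>> servo_tool([
  [0.35,0.0,0,0,0,0,94],
  [0.7,0.0,0,0,0,0,94],
  [1,0.0,0,0,0,0,94],
  [1,0.0,0,0,0,0,94],
])

```text
time: 3.18
tool_pos: [0.5013, 0.0771, 0.3028]
ee_rot: [-3.142, -0.001, 1.723]
wrist_force: [0.3, 0.1, -0.4]
width: 0.0939
finger_force: 0.0
```

>>> servo_tool([
  [0.35,0.0,0,0,0,0,94],
  [0.7,0.0,0,0,0,0,94],
  [1,0.0,0,0,0,0,94],
  [1,0.0,0,0,0,0,94],
])

```text
time: 3.52
tool_pos: [0.4868, 0.1757, 0.3025]
ee_rot: [-3.141, -0.001, 1.723]
wrist_force: [-0.1, -1.1, -0.1]
width: 0.0938
finger_force: 0.0
```

>>> servo_tool([
  [0.35,0.0,0,0,0,0,94],
  [0.7,0.1,0,0,0,0,94],
  [0.95,0.16,0,0,0,0,94],
  [0.95,0.16,0,0,0,0,94],
])

```text
time: 3.85
tool_pos: [0.4897, 0.2714, 0.3015]
ee_rot: [-3.141, 0.0, 1.722]
wrist_force: [-0.3, -1.1, 0.3]
width: 0.0941
finger_force: 0.0
```

The crop shows the lens glass centred at full-picture (407.5,231.5). The stand's near edge runs (377,180) to (360,230), which gives a stand turn of about -0.09 rad.

Run:
```python
from h import *
o=robot.get_obs();b=robot.snapshot("wrist")[:,:,::-1].copy();cv2.imwrite("pics/w3.png",b);np.save("w3.npy",o)
f=PW(o);u=f([[.492,.27,.147]])[0];print(u)
x,y=u.astype(int);cv2.imwrite("pics/c3.png",cv2.resize(b[max(0,y-65):y+65,x-80:x+80],None,fx=5,fy=5,interpolation=3)[:600]);print(x-80,max(0,y-65))
```

```text
[280.50431922 202.77190241]
200 137
```

View pics/c3.png

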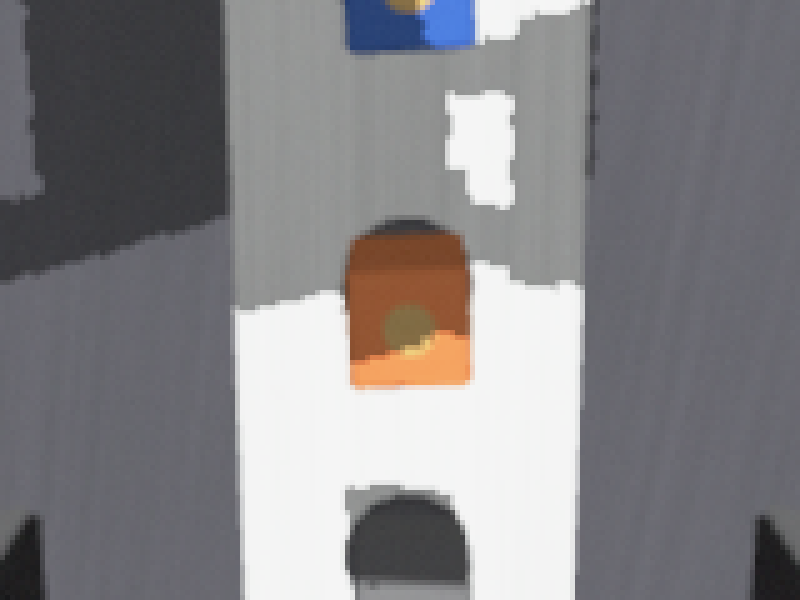

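The crop shows the orange block's top face centred at full-picture (282,202.6), square to the picture, in the middle hole of the larger rack between blue (above) and the grey hole side. It is the right one, about 3.5 mm off along tool y.

>>> servo_tool([
  [-0.02,0.035,0.3,0,0,0,94],
  [-0.02,0.035,0.6,0,0,0,94],
  [-0.02,0.035,1,0,0,0,94],
  [-0.02,0.035,1,0,0,0,94],
  [-0.02,0.035,1,0,0,0,94],
])

```text
time: 4.32
tool_pos: [0.4914, 0.2657, 0.1994]
ee_rot: [-3.134, 0.003, 1.718]
wrist_force: [-0.6, -0.1, -0.3]
width: 0.0941
finger_force: 0.0
```

>>> servo_tool([
  [0,0,0.15,0,0,0,94],
  [0,0,0.3,0,0,0,94],
  [0,0,0.45,0,0,0,94],
  [0,0,0.6,0,0,0,94],
  [0,0,0.7,0,0,0,94],
  [0,0,0.78,0,0,0,94],
  [0,0,0.78,0,0,0,94],
])

```text
time: 4.9
tool_pos: [0.4935, 0.2686, 0.1252]
ee_rot: [3.141, 0.0, 1.72]
wrist_force: [0.2, -0.6, 0.1]
width: 0.0942
finger_force: 0.0
```

>>> servo_tool([
  [0,0,0,0,0,0,60],
  [0,0,0,0,0,0,40],
  [0,0,0,0,0,0,34],
  [0,0,0,0,0,0,30],
  [0,0,0,0,0,0,20],
  [0,0,0,0,0,0,10],
  [0,0,0,0,0,0,0],
  [0,0,0,0,0,0,0],
  [0,0,0,0,0,0,0],
  [0,0,0,0,0,0,0],
  [0,0,0,0,0,0,0],
  [0,0,0,0,0,0,0],
])

```text
time: 5.9
tool_pos: [0.4926, 0.2691, 0.1244]
ee_rot: [-3.141, 0.0, 1.721]
wrist_force: [-0.1, -0.5, -0.1]
width: 0.028
finger_force: 29.6
```

>>> servo_tool([
  [0,0,-0.15,0,0,0,0],
  [0,0,-0.3,0,0,0,0],
  [0,0,-0.5,0,0,0,0],
  [0,0,-0.7,0,0,0,0],
  [0,0,-0.9,0,0,0,0],
  [0,0,-1,0,0,0,0],
  [0,0,-1,0,0,0,0],
])

```text
time: 6.48
tool_pos: [0.4937, 0.2695, 0.2271]
ee_rot: [3.137, -0.001, 1.721]
wrist_force: [-0.2, 0.2, -3.0]
width: 0.028
finger_force: 29.6
```

>>> servo_tool([
  [0,0,-0.2,0,0,0,0],
  [0,0,-0.4,0,0,0,0],
  [0,0,-0.55,0,0,0,0],
  [0,0,-0.6,0,0,0,0],
  [0,0,-0.6,0,0,0,0],
])

```text
time: 6.9
tool_pos: [0.4929, 0.2692, 0.2846]
ee_rot: [3.141, -0.0, 1.721]
wrist_force: [-0.9, 0.5, -2.9]
width: 0.028
finger_force: 29.6
```

Run:
```python
from h import *
o=robot.get_obs();print(o["width"],o["finger_force"],o["wrist_force"],o["tool_pos"]);print(move((.471,-.265,.28),(np.pi,0,1.721)))
```

```text
0.027958795407848406 29.64242398738861 [-0.89736135  0.45337261 -2.86031615] [0.49291033 0.26920792 0.28457384]
[-5.249e+00 -1.017e+00  4.400e-02  1.000e-03 -0.000e+00  0.000e+00]
```

>>> servo_tool([
  [-0.25,-0.05,0,0,0,0,0],
  [-0.55,-0.1,0,0,0,0,0],
  [-0.9,-0.2,0,0,0,0,0],
  [-1,-0.2,0,0,0,0,0],
])

```text
time: 7.23
tool_pos: [0.4865, 0.1634, 0.2821]
ee_rot: [-3.137, 0.003, 1.718]
wrist_force: [0.5, -0.8, -2.2]
width: 0.0278
finger_force: 29.6
```

>>> servo_tool([
  [-0.3,-0.05,0,0,0,0,0],
  [-0.6,-0.1,0,0,0,0,0],
  [-0.9,-0.2,0,0,0,0,0],
  [-1,-0.2,0,0,0,0,0],
])

```text
time: 7.57
tool_pos: [0.4819, 0.0622, 0.2826]
ee_rot: [-3.138, 0.001, 1.718]
wrist_force: [-1.0, 0.2, -2.7]
width: 0.028
finger_force: 29.6
```

>>> servo_tool([
  [-0.3,-0.05,0,0,0,0,0],
  [-0.6,-0.1,0,0,0,0,0],
  [-0.9,-0.2,0,0,0,0,0],
  [-1,-0.2,0,0,0,0,0],
])

```text
time: 7.9
tool_pos: [0.4773, -0.0393, 0.2828]
ee_rot: [-3.138, 0.001, 1.718]
wrist_force: [0.4, 0.3, -2.7]
width: 0.0279
finger_force: 29.6
```

>>> servo_tool([
  [-0.3,-0.05,0,0,0,0,0],
  [-0.6,-0.1,0,0,0,0,0],
  [-0.9,-0.2,0,0,0,0,0],
  [-1,-0.2,0,0,0,0,0],
])

```text
time: 8.23
tool_pos: [0.4728, -0.141, 0.2828]
ee_rot: [-3.139, 0.0, 1.718]
wrist_force: [0.4, 0.3, -2.2]
width: 0.0278
finger_force: 29.6
```

>>> servo_tool([
  [-0.3,-0.05,0,0,0,0,0],
  [-0.6,-0.1,0,0,0,0,0],
  [-0.9,-0.2,0,0,0,0,0],
  [-1,-0.2,0,0,0,0,0],
  [-1,-0.2,0,0,0,0,0],
  [-1,-0.2,0,0,0,0,0],
  [-1,-0.2,0,0,0,0,0],
])

```text
time: 8.82
tool_pos: [0.4691, -0.2386, 0.2841]
ee_rot: [-3.142, -0.002, 1.723]
wrist_force: [-0.5, -0.1, -3.2]
width: 0.0283
finger_force: 29.6
```

Run:
```python
from h import *
o=robot.get_obs();b=robot.snapshot("wrist")[:,:,::-1].copy();cv2.imwrite("pics/w4.png",b)
print(o["width"],o["finger_force"],o["tool_pos"],move((.471,-.265,.28),(np.pi,0,1.721)))
f=PW(o);A=R.from_euler("xyz",o["ee_rot"]);print(f([o["tool_pos"]+A.apply([0,0,.1144]),[.471,-.265,.06],[.471,-.265,.0]]))
s=robot.snapshot("scene")[:,:,::-1];d=robot.snapshot("side")[:,:,::-1]
cv2.imwrite("pics/w4c.png",np.hstack([cv2.resize(b[110:310,180:380],(400,400)),cv2.resize(s[200:300,150:250],(400,400),interpolation=3)]))
```

```text
0.02826945012977135 29.642491936683655 [ 0.46911602 -0.23862642  0.28405144] [-0.264 -0.021  0.043  0.    -0.001  0.001]
[[278.44071964 211.08769964]
 [277.11410089 208.06776322]
 [277.38305151 198.10697927]]
```

View pics/w4c.png

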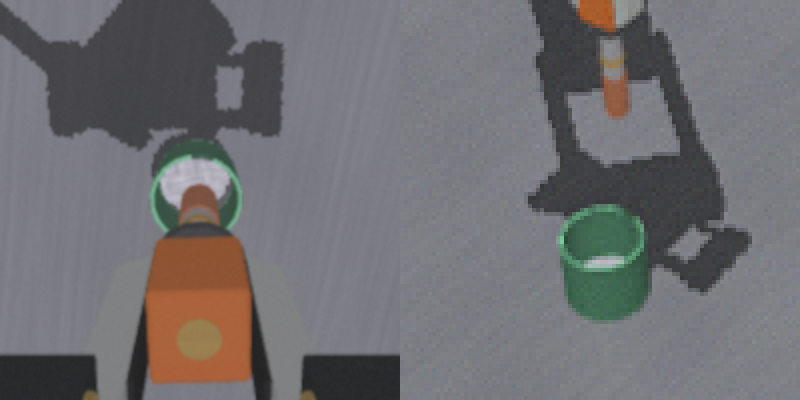

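The wrist crop shows the nozzle tip near (278,202) and the pot rim centred at column about 278.5, so there is no sideways offset. The pot needs 26 mm along -x. The scene crop shows the torch hanging straight above and behind the pot.

>>> servo_tool([
  [-0.15,0,0,0,0,0,0],
  [-0.26,0,0,0,0,0,0],
  [-0.26,0,0.2,0,0,0,0],
  [-0.26,0,0.4,0,0,0,0],
  [-0.26,0,0.6,0,0,0,0],
  [-0.26,0,0.7,0,0,0,0],
  [-0.26,0,0.7,0,0,0,0],
  [-0.26,0,0.7,0,0,0,0],
])

```text
time: 9.63
tool_pos: [0.4725, -0.2663, 0.2143]
ee_rot: [-3.141, -0.0, 1.721]
wrist_force: [-0.1, -0.0, -2.4]
width: 0.0283
finger_force: 29.6
```

>>> servo_tool([
  [0,0,0.1,0,0,0,0],
  [0,0,0.2,0,0,0,0],
  [0,0,0.3,0,0,0,0],
  [0,0,0.4,0,0,0,0],
  [0,0,0.5,0,0,0,0],
  [0,0,0.6,0,0,0,0],
  [0,0,0.7,0,0,0,0],
  [0,0,0.7,0,0,0,0],
  [0,0,0.7,0,0,0,0],
  [0,0,0.7,0,0,0,0],
  [0,0,0.7,0,0,0,0],
])

```text
time: 10.55
tool_pos: [0.473, -0.2663, 0.1454]
ee_rot: [3.14, 0.001, 1.721]
wrist_force: [0.1, 1.2, -2.3]
width: 0.0278
finger_force: 29.6
```

Run:
```python
from h import *
o=robot.get_obs();print(o["tool_pos"],o["wrist_force"],robot.find_in)
s=robot.snapshot("scene")[:,:,::-1];d=robot.snapshot("side")[:,:,::-1];w=robot.snapshot("wrist")[:,:,::-1]
r=lambda i:cv2.resize(i,(260,260),interpolation=3)
cv2.imwrite("pics/dip.png",np.hstack([r(s[215:295,160:240]),r(d[160:240,280:360]),r(w[110:310,180:380])]))
```

```text
[ 0.47302352 -0.2662738   0.14537635] [ 0.06517216  1.17611601 -2.26422963] <function make.<locals>.keyed.<locals>.call at 0x7f24f1b727a0>
```

View pics/dip.png

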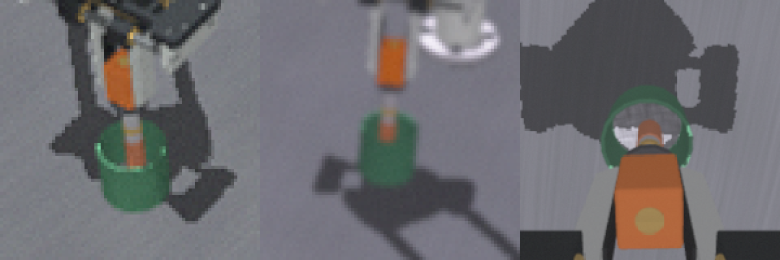

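The three crops show the nozzle inside the pot, well clear of the wall, with the pot undisturbed. Next: lift, tilt, and approach along the line of sight.

>>> servo_tool([
  [0,0,-0.1,0,0,0,0],
  [0,0,-0.3,0,0,0,0],
  [0,0,-0.5,0,0,0,0],
  [0,0,-0.7,0,0,0,0],
  [0,0,-1,0,0,0,0],
  [0,0,-1,0,0,0,0],
])

```text
time: 11.2
tool_pos: [0.4748, -0.2675, 0.2525]
ee_rot: [3.132, 0.009, 1.721]
wrist_force: [0.5, -1.1, -1.6]
width: 0.0281
finger_force: 29.6
```

>>> servo_tool([
  [0,0,-0.3,0,0,0,0],
  [0,0,-0.6,0,0,0,0],
  [0,0,-0.85,0,0,0,0],
  [0,0,-0.85,0,0,0,0],
  [0,0,-0.85,0,0,0,0],
])

```text
time: 11.62
tool_pos: [0.473, -0.2662, 0.3304]
ee_rot: [3.139, 0.002, 1.721]
wrist_force: [0.3, -0.0, -2.7]
width: 0.0278
finger_force: 29.6
```

```bash
cat >> h.py <<'E'
ZC=R.from_euler("z",-.09).apply([-np.sin(.61),0,np.cos(.61)]);LENS=np.array([.689,-.042,.115]);VIEW=LENS+.08*ZC
def goal(back=0):
    o=robot.get_obs();A=R.from_euler("xyz",o["ee_rot"]);z=A.apply([0,0,1])
    c=np.cross(z,-ZC);s=np.linalg.norm(c);M=R.from_rotvec(c/s*np.arctan2(s,z@-ZC))
    tgt=VIEW+(.1144+back)*ZC
    return np.r_[A.inv().apply(tgt-o["tool_pos"])/.1,(A.inv()*M*A).as_rotvec()/(np.pi/2)].round(3)
E
python3 - <<'E'
from h import *
o=robot.get_obs();print(o["tool_pos"],o["width"],o["joint_positions"].round(2));print(goal(.07),goal(),VIEW)
E
```

```text
[ 0.47299534 -0.26623318  0.33035915] 0.0278334078310633 [-0.62  0.07  1.17 -0.    1.89 -0.77]
[ 2.254  1.    -0.016 -0.376 -0.091  0.   ] [ 2.16   1.389  0.558 -0.376 -0.091  0.   ] [ 0.64335609 -0.03788092  0.18057184]
```

>>> servo_tool([
  [0.3,0,0,0,0,0,0],
  [0.6,0,0,0,0,0,0],
  [0.9,0,0,0,0,0,0],
  [1,0,0,0,0,0,0],
])

```text
time: 11.95
tool_pos: [0.4563, -0.1636, 0.3267]
ee_rot: [-3.138, -0.004, 1.724]
wrist_force: [1.1, 0.2, -2.5]
width: 0.028
finger_force: 29.6
```

>>> servo_tool([
  [0.3,0,0,0,0,0,0],
  [0.6,0,0,0,0,0,0],
  [0.9,0,0,0,0,0,0],
  [1,0,0,0,0,0,0],
  [1,0,0,0,0,0,0],
  [1,0,0,0,0,0,0],
])

```text
time: 12.45
tool_pos: [0.4424, -0.0685, 0.3279]
ee_rot: [-3.139, 0.0, 1.722]
wrist_force: [-0.2, 0.2, -2.3]
width: 0.028
finger_force: 29.6
```

Run:
```python
from h import *
o=robot.get_obs();print(o["tool_pos"],o["width"]);print(goal(.07))
```

```text
[ 0.44242282 -0.06850897  0.32791875] 0.027973113594611968
[ 0.253  1.007 -0.04  -0.378 -0.093  0.   ]
```

>>> servo_tool([
  [0.1,0.1,-0.04,-0.06,-0.015,0,0],
  [0.25,0.2,-0.04,-0.12,-0.03,0,0],
  [0.25,0.4,-0.04,-0.19,-0.045,0,0],
  [0.25,0.6,-0.04,-0.25,-0.06,0,0],
  [0.25,0.8,-0.04,-0.32,-0.08,0,0],
  [0.25,1,-0.04,-0.378,-0.093,0,0],
  [0.25,1,-0.04,-0.378,-0.093,0,0],
  [0.25,1,-0.04,-0.378,-0.093,0,0],
  [0.25,1,-0.04,-0.378,-0.093,0,0],
])

```text
time: 13.2
tool_pos: [0.5374, -0.0297, 0.333]
ee_rot: [2.547, 0.138, 1.678]
wrist_force: [-0.2, 0.6, -2.2]
width: 0.0281
finger_force: 29.6
```

Run:
```python
from h import *
o=robot.get_obs();print(o["tool_pos"],o["width"]);print(goal(0),o["joint_positions"].round(2))
f=PW(o);A=R.from_euler("xyz",o["ee_rot"]);m=o["tool_pos"]+A.apply([0,0,.1144])
w=robot.snapshot("wrist")[:,:,::-1];s=robot.snapshot("scene")[:,:,::-1];d=robot.snapshot("side")[:,:,::-1]
print("proj lens,mouth wrist",f([LENS,m]).round(0),"scene",P("scene")([LENS,m]),"side",P("side")([LENS,m]))
r=lambda i:cv2.resize(i,(390,390),interpolation=3)
cv2.imwrite("pics/v1.png",np.hstack([r(s[170:300,245:375]),r(w[60:260,180:380])]))
cv2.imwrite("pics/v1d.png",d)
```

```text
[ 0.5374263  -0.02972177  0.33296251] 0.02806764436202223
[ 0.015  0.003  0.714 -0.001  0.001 -0.   ] [-0.2  -0.38  1.68  0.06  1.24 -0.35]
proj lens,mouth wrist [[279. 182.]
 [278. 211.]] scene [[304.95834914 240.73203466]
 [285.11356358 195.33585559]] side [[236.87755841 205.19830498]
 [259.36981444 180.98753788]]
```

View pics/v1.png

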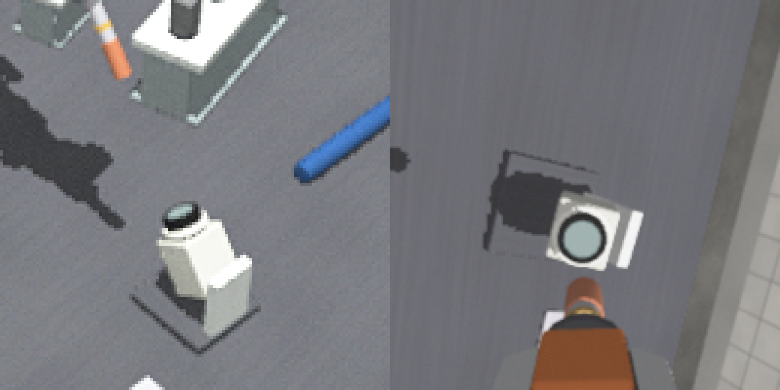

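The scene crop shows the nozzle coming down along the lens axis. The wrist crop shows the glass at (279,182), exactly where predicted. Now the final approach along the tool axis.

>>> servo_tool([
  [0.015,0,0.1,0,0,0,0],
  [0.015,0,0.2,0,0,0,0],
  [0.015,0,0.3,0,0,0,0],
  [0.015,0,0.4,0,0,0,0],
  [0.015,0,0.5,0,0,0,0],
  [0.015,0,0.6,0,0,0,0],
  [0.015,0,0.67,0,0,0,0],
  [0.015,0,0.71,0,0,0,0],
  [0.015,0,0.71,0,0,0,0],
  [0.015,0,0.71,0,0,0,0],
  [0.015,0,0.71,0,0,0,0],
  [0.015,0,0.71,0,0,0,0],
])

```text
time: 14.35
tool_pos: [0.5783, -0.0307, 0.2762]
ee_rot: [2.542, 0.138, 1.678]
wrist_force: [-0.7, -0.1, -3.0]
width: 0.0276
finger_force: 29.6
```

Run:
```python
from h import *
o=robot.get_obs();print(o["tool_pos"],o["width"],o["wrist_force"]);print(goal(0))
A=R.from_euler("xyz",o["ee_rot"]);m=o["tool_pos"]+A.apply([0,0,.1144])
s=robot.snapshot("scene")[:,:,::-1].copy();d=robot.snapshot("side")[:,:,::-1].copy()
out=[]
for n,i,(x,y) in(("scene",s,(250,170)),("side",d,(190,140))):
    q=P(n)([LENS,m,LENS+.2*ZC]);print(n,q.round(1))
    c=cv2.resize(i[y:y+100,x:x+100],(390,390),interpolation=3)
    for u in q[:2]: cv2.drawMarker(c,tuple(((u-[x,y])*3.9+1.5).astype(int)),(255,0,255),0,12,1)
    out.append(c)
cv2.imwrite("pics/v2.png",np.hstack(out))
```

```text
[ 0.57833584 -0.03074893  0.27621381] 0.02760605555890904 [-0.65614093 -0.12019212 -2.96420599]
[-0.009 -0.015  0.015  0.002  0.001  0.   ]
scene [[305.  240.7]
 [295.2 216.3]
 [279.  179.9]]
side [[236.9 205.2]
 [248.  192.5]
 [266.9 172.9]]
```

View pics/v2.png

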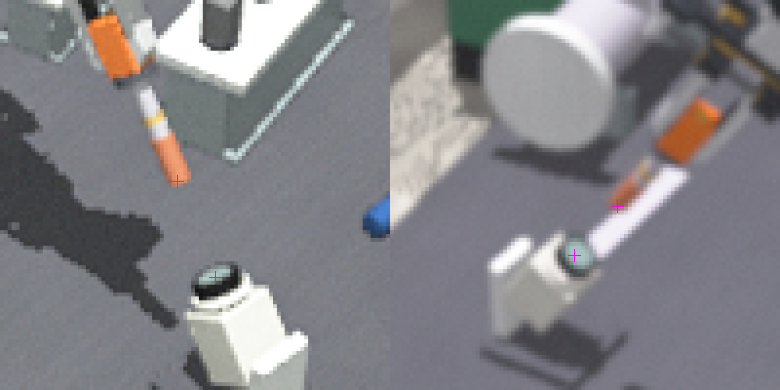

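The markers land on the nozzle mouth and on the glass in both views, and the torch axis lines up with the lens barrel. It is in position and still, so I am handing in.

```bash
python3 -c "
from bench import robot
print(robot.close_job())"
```

```text
the job is handed in; nothing more can be done
None
```

I lifted the orange torch neck out of the rack, dipped its nozzle about 29 mm below the pot's rim, and handed in while holding it still at the camera's view point, within about 2 mm by my own measurement; the judge's result wasn't reported back.

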